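Put the mixed-up dental casts back into their own case trays

TASK

The three dental casts have been put in the wrong case trays: move each one to the tray of the same colour as its base plate, parking one on the empty black mat first to free a tray. Set every cast down upright without dropping it, flat in the middle of its tray and lined up with it (either way round), and leave the bottle, the jar and the cup where they stand.

Things in the scene. Friction and masses are not known exactly. Their poses are not given: they have to be found in the camera images.
- red_cast: loose dental cast, 140 g: red base plate 72 (x) by 50 (y) by 8 mm; on it a cream plaster block, 50 mm wide (y) with flat sides from x = -6 to +28, rounded towards -x, its top 26 mm above the underside; then a horseshoe of teeth to 36 mm with a red dot in its middle. Origin at the centre of the underside, z up. Grip across y, over the origin.
- blue_cast: loose dental cast, 140 g: blue base plate 72 (x) by 50 (y) by 8 mm; on it a cream plaster block, 50 mm wide (y) with flat sides from x = -6 to +28, rounded towards -x, its top 26 mm above the underside; then a horseshoe of teeth to 36 mm with a blue dot in its middle. Origin at the centre of the underside, z up. Grip across y, over the origin.
- green_cast: loose dental cast, 140 g: green base plate 72 (x) by 50 (y) by 8 mm; on it a cream plaster block, 50 mm wide (y) with flat sides from x = -6 to +28, rounded towards -x, its top 26 mm above the underside; then a horseshoe of teeth to 36 mm with a green dot in its middle. Origin at the centre of the underside, z up. Grip across y, over the origin.
- red_tray: shallow open red case tray, fixed, 104 (x) by 126 (y) mm, rim 10 mm high, walls 4 mm thick; its inner floor is 4 mm above the table. Origin under its centre, z up.
- blue_tray: shallow open blue case tray, fixed, 104 (x) by 126 (y) mm, rim 10 mm high, walls 4 mm thick; its inner floor is 4 mm above the table. Origin under its centre, z up.
- green_tray: shallow open green case tray, fixed, 104 (x) by 126 (y) mm, rim 10 mm high, walls 4 mm thick; its inner floor is 4 mm above the table. Origin under its centre, z up.
- mat: black rubber mat, fixed, 110 (x) by 120 (y) by 4 mm thick, empty at the start. Origin under its centre, at table height.
- bottle: small amber dropper bottle with a black cap, 32 mm across, 62 mm tall, standing loose near a tray. Origin at the centre of its foot. Not to be moved.
- jar: small white jar, 38 mm across, 36 mm tall, standing loose near a tray. Origin at the centre of its foot. Not to be moved.
- cup: small cream-coloured open mixing cup, 44 mm across the rim, 42 mm tall, standing loose near a tray. Origin at the centre of its foot. Not to be moved.
Not all that is in view belongs to the job. What is shaped like the green_cast but purple or yellow is not meant.

How it is judged:
By the outcome, as a careful person would: the job done as asked, in the order asked, and still so for the second after the job is handed in, with the robot touching nothing.
It also fails if it takes over 96 s, if anything falls off the work surface, if the arm or the gripper's body presses on something with over 40 N, if the wrist force passes 120 N, or if a joint passes its speed limit or range.

ROBOT

A 6-joint arm with a two-finger parallel gripper is mounted at the origin on the work surface. World frame = base frame: x ahead of the robot, y to its left, z up, the work surface at z = 0. Lengths are in mm, angles in rad, forces in N, time in s.
With the tool pointing down it reaches from about 350 to 875 mm from the base axis. Payload 4.2 kg.
Tool frame: the origin (TCP) lies at the very end of the fingers, on their centre line; the grasp point (between the pads) lies 19 mm behind it; z points along the fingers, y is the line along which they close (so a half turn about z gives the same grasp; the last joint's range is limited). The gripper opens to 85 mm and grips with 20 to 120 N. Pads are 22 mm wide; open, the fingers measure 114 mm over their backs; the gripper's body (76 mm by 85 mm) begins 54 mm behind the grasp point. The pads swing forward as they close: fully open they stand 13 mm farther back than shut.
Start: joints at [0.259, 0.385, 0.008, 0, -1.194, -0.259], TCP at [624.979, 0.025, 231.312] pointing down, gripper open.
Joint ranges: [-3.14, 3.14], [-1.21, 2.06], [-1.07, 1.41], [-3.16, 2.05], [-2.99, -0.16], [-3.1, 3.1]. Speed limits (rad/s): [2.79, 2.79, 3.14, 3.14, 3.14, 3.14].

INTERFACE

Orientations are given as a unit quaternion [x, y, z, w].
In Python, from bench import arm gives the robot as it stands. The module is installed in compiled form; this text tells all that it offers.
- The arm moves only by the tool drive_tool, never from a script. Its argument "targets" is a list of rows, each a list of 5 numbers: the closure, from -1 (fully open) to 1 (shut), then the shift along the tool's x, y, z in mm, then the turn about the tool's z in degrees. In form: [[grip, tx, ty, tz, roll], ...]. A call has 1 to 12 rows; each row is the pose to reach, as a shift and turn from the pose commanded when the call began, along the tool's axes at that moment; what a row does not reach only later rows make up. A row lasts 1/10 s, in which the tool goes at most 50 mm and 8.59 degrees, less where a joint would pass 70% of its speed; a pose out of reach is approached as far as the arm can. A call with a gripper value outside its range is refused whole. The fingers move at their own pace and stop on an object; the grip force is fixed at half the most. Time passes only in rows, so rows that repeat a pose let the fingers close. It gives the time, the measured TCP pose, the force, the opening and the grip force at its end, in the units of the state.
- arm.read_state(): the state, without advancing time (a new reading comes with each control period).
- arm.get_image(name): name is "scene" or "side" or "wrist"; returns the picture (480x640x3 uint8, blue, green, red); there is no depth.
- arm.camera_params(name): a dict with "fov_y" (degrees; the focal length in pixels is half the picture's height over the tangent of half this angle, whatever the lens; pixels are square), "cx", "cy" (the principal point, pixels), "rvec" (rotation vector, rad) and "tvec" (3), from world to camera coordinates, as OpenCV has them; the wrist camera has in their place "tool_from_camera" (4x4, takes a point from camera to tool coordinates, whose origin is the TCP and whose axes are the flange's). Camera axes: x right, y down, z forward; pixel columns grow to the right and rows downward; lengths in mm; the calibration is good to about 2 mm. A picture is of the moment at which its call begins: read the wrist's pose just before it. camera_params takes no time and is no camera call.
- arm.job_done(): hands the job in; it is judged then, once.
The state is a dict: "clock": time; "joints": joint angles; "joint_vel": joint speeds; "joint_efforts": joint torques, N m; "position": TCP position; "ee_rot": TCP orientation; "contact_force": force on the tool from outside, world axes, zero at the start; "wrist_torque": the same for the moment, N m; "gripper_width": finger opening in mm; "grasp_force": force on a finger pad.
Only numpy, scipy, OpenCV 4.12 (cv2) and the standard library are available. Lean on these libraries where they do the work, as an engineer would, in place of code of your own. Each camera call takes 0.05 s, during which the arm holds its last target. There are 200 camera calls.

## Working session

There is one attempt and no reset: what is moved stays moved. The work goes in short steps, Python scripts to look and compute and a tool call to move; the robot and the scene stay as the last step left them, time stands still between calls to the robot, and variables do not carry over. Pictures are saved under pics/ and viewed, at most 14 in all, crops included, and the job is handed in when it is done.

Besides the shell and the picture viewer there is one more tool, called as name(argument=value, ...) on one line, values as JSON. drive_tool: Moves the arm, as the interface text tells. Its arguments: {"type":"object","properties":{"targets":{"type":"array","items":{"type":"array","items":{"type":"number"}}}},"required":["targets"]}

```bash
mkdir -p pics; python3 - <<'E'
from bench import arm
import cv2
s=arm.read_state(); print({k:s[k] for k in("clock","position","ee_rot","gripper_width")})
for n in("scene","side","wrist"):
    cv2.imwrite(f"pics/{n}0.png",arm.get_image(n)); print(n,arm.camera_params(n))
E
```

```text
{'clock': 0.0, 'position': array([6.24406399e+02, 3.98785247e-02, 2.30210248e+02]), 'ee_rot': array([-0.70703918,  0.70717352,  0.00076053, -0.00079488]), 'gripper_width': 85.15540202459694}
scene {'fov_y': 49.38284280336966, 'cx': 312.3001899348523, 'cy': 232.41743007384073, 'rvec': array([ 0.84522793,  2.60915907, -0.97061834]), 'tvec': array([ 398.94428962, -228.60365939, 1214.47340665])}
side {'fov_y': 48.703066554270265, 'cx': 312.1017374113084, 'cy': 237.31185497857138, 'rvec': array([ 2.15308272, -0.21328223,  0.13819574]), 'tvec': array([-513.79039788,  132.14963274, 1109.91537504])}
wrist {'fov_y': 59.351505455731, 'cx': 316.2354698407232, 'cy': 238.6675272720217, 'tool_from_camera': array([[-8.58700013e-04, -9.60276595e-01, -2.79048603e-01,
         7.08748394e+01],
       [ 9.99998991e-01, -5.08867779e-04, -1.32609633e-03,
        -1.18586001e+00],
       [ 1.13142043e-03, -2.79049460e-01,  9.60276064e-01,
        -1.43481330e+02],
       [ 0.00000000e+00,  0.00000000e+00,  0.00000000e+00,
         1.00000000e+00]])}
```

View pics/scene0.png

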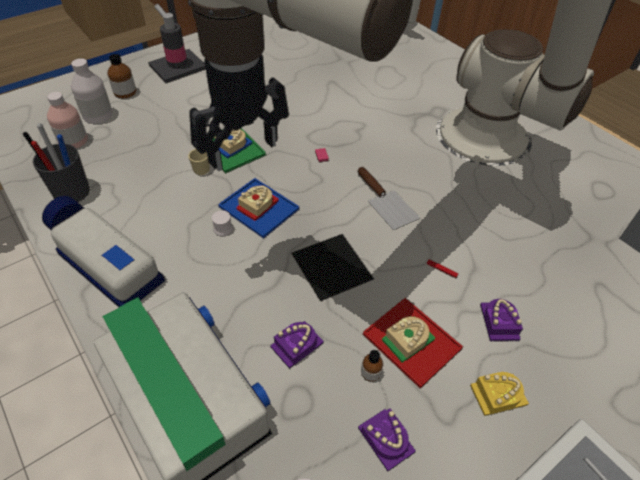

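View pics/side0.png

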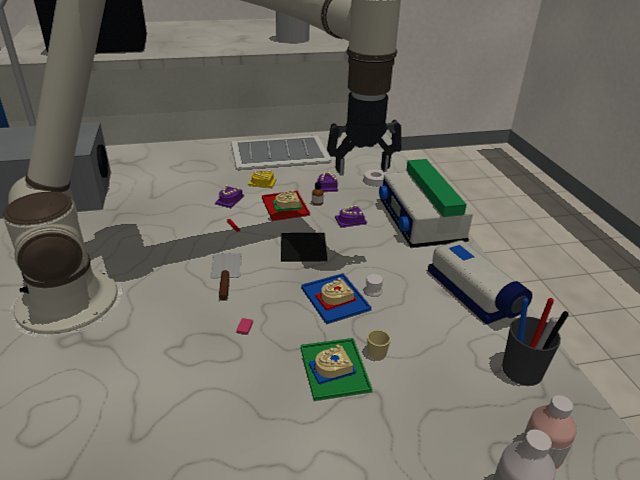

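```bash
cat > h.py <<'E'
from bench import arm
import cv2, numpy as np
from scipy.spatial.transform import Rotation as R
def cam(n):
    """K, camera position, R world_from_camera, image"""
    s=arm.read_state(); im=arm.get_image(n); p=arm.camera_params(n)
    f=240/np.tan(np.radians(p["fov_y"])/2); K=(f,p["cx"],p["cy"])
    if n=="wrist":
        T=np.eye(4);T[:3,:3]=R.from_quat(s["ee_rot"]).as_matrix();T[:3,3]=s["position"]
        T=T@p["tool_from_camera"]; return K,T[:3,3],T[:3,:3],im
    Rc=R.from_rotvec(p["rvec"]).as_matrix(); return K,-Rc.T@p["tvec"],Rc.T,im
def back(c,uv,z):
    (f,cx,cy),o,Rw,_=c; uv=np.atleast_2d(uv).astype(float)
    d=np.c_[(uv[:,0]-cx)/f,(uv[:,1]-cy)/f,np.ones(len(uv))]@Rw.T
    return (o+d*((z-o[2])/d[:,2])[:,None])[:,:2]
HUE={"red":[(0,6),(174,180)],"blue":[(105,125)],"green":[(50,85)]}
def mask(im,col):
    h=cv2.cvtColor(im,cv2.COLOR_BGR2HSV); m=0
    for a,b in HUE[col]: m=m|cv2.inRange(h,(a,130,50),(b,255,255))
    return m
def blobs(im,col,amin):
    n,l,st,ce=cv2.connectedComponentsWithStats(mask(im,col))
    return [(np.argwhere(l==i)[:,::-1],st[i,4],ce[i]) for i in range(1,n) if st[i,4]>=amin]
def rect(c,pts,z):
    """min-area rectangle on plane z: centre, sides, angle (deg) of longer side to world x"""
    w=back(c,pts,z).astype(np.float32); (x,y),(a,b),t=cv2.minAreaRect(w)
    if b>a: a,b,t=b,a,t+90
    return np.round([x,y,a,b,(t+90)%180-90],1)
E
python3 - <<'E'
from h import *
for n in("scene","side"):
    c=cam(n)
    for col in HUE:
        for p,a,ce in blobs(c[3],col,12):
            r=rect(c,p,8)
            if 250<np.hypot(r[0],r[1])<900: print(n,col,a,ce.round(),r,back(c,ce,30).round())
    h=cv2.cvtColor(c[3],cv2.COLOR_BGR2HSV)
    m=cv2.inRange(h,(0,0,0),(180,255,35)); k,l,st,ce=cv2.connectedComponentsWithStats(m)
    for i in range(1,k):
        if 800<st[i,4]<8000: print(n,"black",ce[i].round(),rect(c,np.argwhere(l==i)[:,::-1],4))
E
```

```text
scene red 25 [255. 197.] [ 545.9 -126.5   12.    11.3  -88.8] [[ 556. -107.]]
scene red 152 [255. 209.] [ 552.6 -106.9   72.2   51.5   15.6] [[575. -78.]]
scene red 159 [442. 268.] [368.  223.7  57.2  11.5 -68.8] [[384. 233.]]
scene red 2935 [415. 344.] [513.3 298.8 125.6 106.  -84.8] [[526. 314.]]
scene blue 13 [229. 137.] [ 490.9 -322.5   11.1    6.8   59.6] [[ 504. -296.]]
scene blue 36 [247. 143.] [ 471.4 -279.5   35.5   13.2   44.2] [[ 483. -257.]]
scene blue 57 [226. 152.] [ 521.1 -277.1   48.9   25.7  -39.6] [[ 536. -256.]]
scene blue 1410 [260. 211.] [554.8 -99.9 127.9 104.6 -77. ] [[569. -67.]]
scene blue 373 [117. 257.] [ 832.5 -139.4   52.    30.1  -75.6] [[ 835. -119.]]
scene blue 129 [206. 315.] [761.2  65.4  40.1  11.5  89.3] [[766.  78.]]
scene blue 175 [261. 394.] [760.9 233.6  37.4  11.9 -89.1] [[766. 242.]]
scene green 587 [242. 157.] [ 506.6 -253.1  101.2   54.8   -0.7] [[ 516. -224.]]
scene green 7417 [164. 384.] [870.6 114.  303.   62.3  89.7] [[872. 146.]]
scene green 36 [408. 333.] [509.3 285.6   9.8   9.8 -42.9] [[521. 293.]]
scene green 33 [430. 339.] [488.5 
[... 896 characters left out ...]
.9  132.8  107.4  -77.2] [[ 544. -137.]]
side blue 33 [334. 358.] [ 510.2 -269.7   12.9   11.6   40.8] [[ 505. -290.]]
side blue 202 [325. 374.] [ 500.3 -291.1   72.7   54.     9.7] [[ 479. -323.]]
side green 82 [284. 207.] [517.  295.4  76.2  53.6 -10.2] [[502. 248.]]
side green 1976 [336. 371.] [ 505.1 -291.5  131.4  104.2   89.6] [[ 500. -322.]]
side black [122.  27.] [-104.3 2697.2 1469.7  253.4  -86. ]
side black [365. 113.] [1008.2 1158.5 1482.9  253.1   71.9]
side black [303. 247.] [524.   99.9 119.6 107.5  80.9]
side black [ 55. 273.] [-56.1 116.1 172.1 125.5  -6.9]
side black [477. 300.] [ 834.6 -143.9  220.2  125.4  -45.1]
side black [525. 362.] [ 857.7 -332.8  131.7   89.4   43.2]
```

drive_tool(targets=[[-0.6,-295,108,80,-80],[-0.6,-295,108,80,-80],[-0.6,-295,108,80,-80],[-0.6,-295,108,80,-80],[-0.6,-295,108,80,-80],[-0.6,-295,108,80,-80],[-0.6,-295,108,80,-80],[-0.6,-295,108,80,-80],[-0.6,-295,108,80,-80],[-0.6,-295,108,80,-80],[-0.6,-295,108,80,-80],[-0.6,-295,108,80,-80]])

```text
clock: 1.45
position: [516.9, 295.0, 151.2]
ee_rot: [0.996, -0.088, -0.0, 0.0]
contact_force: [0.1, 0.7, 0.3]
gripper_width: 68.2
grasp_force: 0.0
```

```bash
cat > look.py <<'E'
from h import *
import sys
def look(name,show=True):
    s=arm.read_state(); M=R.from_quat(s["ee_rot"]).as_matrix()
    print("t",round(s["clock"],2),"pos",s["position"].round(1),"tooly deg",round(np.degrees(np.arctan2(M[1,1],M[0,1])),1),"w",round(s["gripper_width"],1),"tilt",M[2].round(3))
    c=cam("wrist"); cv2.imwrite(f"pics/{name}.png",c[3])
    for col in HUE:
        for p,a,ce in blobs(c[3],col,60):
            b=p.min(0).tolist()+p.max(0).tolist()
            print(col,a,ce.round(),b,"z4",rect(c,p,4),"z10",rect(c,p,10),"c30",back(c,ce,30).round(1))
    return c
if __name__=="__main__": look(sys.argv[1])
E
python3 look.py w1
```

```text
t 1.45 pos [516.9 295.  151.2] tooly deg -100.1 w 68.2 tilt [-0.  0. -1.]
red 17647 [310. 227.] [203, 134, 413, 316] z4 [511.7 300.  128.  105.9 -85. ] z10 [513.3 299.7 125.3 103.7 -85. ] c30 [[520.7 298.7]]
red 355 [416. 398.] [403, 387, 430, 409] z4 [358.8 241.8  21.7  12.6 -68.9] z10 [363.5 242.6  21.3  12.3 -68.9] c30 [[379.3 245.3]]
green 843 [308. 178.] [272, 167, 345, 189] z4 [548.8 295.2  50.3   8.3  89.3] z10 [549.6 295.   49.3   8.1  89.3] c30 [[552.4 294.1]]
green 405 [315. 225.] [304, 214, 326, 237] z4 [515.  296.6  16.   15.7  16.1] z10 [516.5 296.3  15.7  15.4  16.1] c30 [[521.5 295.3]]
green 113 [352. 262.] [343, 251, 357, 268] z4 [482.8 273.9  15.6   7.8 -42.5] z10 [484.9 274.1  15.3   7.7 -42.5] c30 [[492.7 275.4]]
green 74 [294. 272.] [289, 265, 302, 276] z4 [482.5 318.7  11.8   6.2  44.3] z10 [484.6 317.9  11.5   6.1  44.3] c30 [[492.4 314.7]]
```

View pics/w1.png

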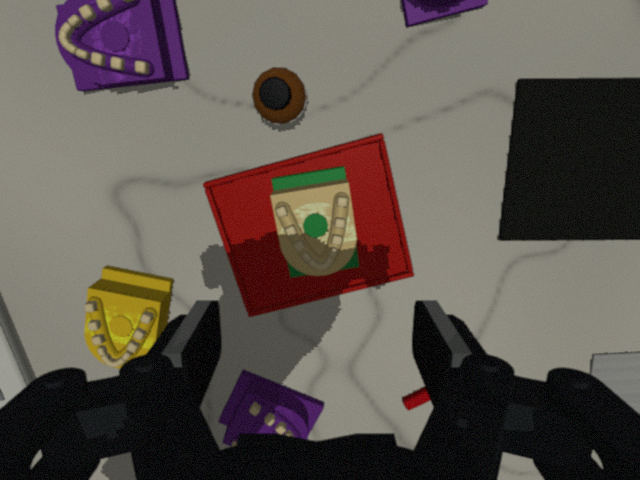

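```bash
cat > plate.py <<'E'
from look import *
def plate(c,col,box,z):
    m=mask(c[3],col); p=np.argwhere(m>0)[:,::-1]; x0,y0,x1,y1=box
    p=p[(p[:,0]>=x0)&(p[:,0]<=x1)&(p[:,1]>=y0)&(p[:,1]<=y1)]
    return rect(c,p,z)
E
python3 - <<'E'
from plate import *
c=cam("wrist")
print(plate(c,"green",(262,160,368,290),11))
E
```

```text
[518.  295.3  71.7  49.1  -0.7]
```

drive_tool(targets=[[-0.6,1,0,40,-9],[-0.6,1,0,75,-9],[-0.6,1,0,100,-9],[-0.6,1,0,115,-9],[-0.6,1,0,125,-9],[-0.6,1,0,135,-9],[-0.6,1,0,141,-9],[-0.6,1,0,145,-9],[-0.6,1,0,145,-9],[-0.6,1,0,145,-9]])

```text
clock: 2.55
position: [518.3, 295.1, 6.9]
ee_rot: [1.0, -0.009, 0.0, -0.0]
contact_force: [-0.3, 0.6, 0.6]
gripper_width: 68.3
grasp_force: 0.0
```

```bash
python3 look.py w2 | head -1
```

```text
t 2.55 pos [518.3 295.1   6.9] tooly deg -91.0 w 68.3 tilt [ 0.001 -0.001 -1.   ]
```

View pics/w2.png

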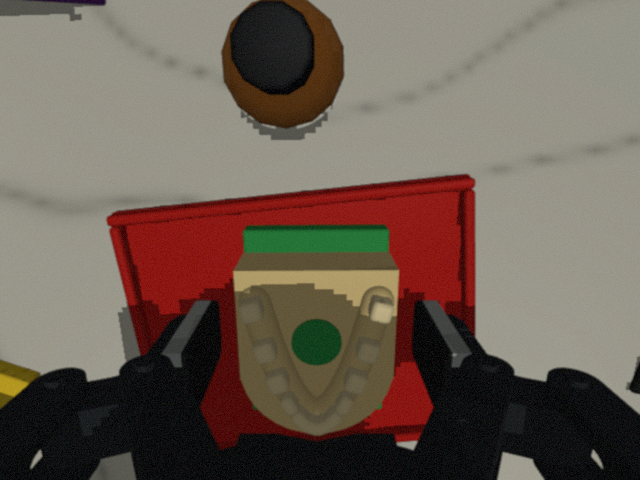

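drive_tool(targets=[[1,0,0,0,0],[1,0,0,0,0],[1,0,0,0,0],[1,0,0,0,0],[1,0,0,0,0],[1,0,0,0,0],[1,0,0,-5,0],[1,0,0,-10,0],[1,0,0,-10,0]])

```text
clock: 3.5
position: [518.0, 294.9, 16.7]
ee_rot: [1.0, -0.009, 0.0, -0.0]
contact_force: [0.3, 0.4, -1.4]
gripper_width: 48.6
grasp_force: 63.8
```

drive_tool(targets=[[1,0,0,-40,0],[1,0,0,-80,0],[1,4,45,-90,4],[1,9,95,-90,8],[1,9,145,-90,8],[1,9,180,-90,8],[1,9.5,195,-90,8],[1,9.5,195,-70,8],[1,9.5,195,-40,8],[1,9.5,195,-15,8],[1,9.5,195,0,8],[1,9.5,195,4,8]])

```text
clock: 4.7
position: [522.9, 99.5, 10.2]
ee_rot: [0.997, -0.078, -0.002, 0.001]
contact_force: [-0.3, 0.4, -1.7]
gripper_width: 48.5
grasp_force: 63.8
```

drive_tool(targets=[[1,0,0,3,0],[1,0,0,5,0],[1,0,0,6,0],[1,0,0,6,0]])

```text
clock: 5.1
position: [524.6, 100.1, 7.1]
ee_rot: [0.997, -0.078, 0.001, -0.0]
contact_force: [0.3, 0.7, -0.4]
gripper_width: 48.7
grasp_force: 64.0
```

drive_tool(targets=[[-0.6,0,0,6,0],[-0.6,0,0,6,0],[-0.6,0,0,6,0],[-0.6,0,0,0,0],[-0.6,0,0,-40,0],[-0.6,0,0,-90,0],[-0.6,0,0,-138,0],[-0.6,0,0,-138,0]])

```text
clock: 5.9
position: [528.6, 101.4, 152.4]
ee_rot: [0.997, -0.078, 0.007, -0.003]
contact_force: [0.4, 0.2, -0.2]
gripper_width: 68.4
grasp_force: 0.0
```

```bash
python3 look.py w3 | grep -v red; python3 - <<'E'
from plate import *
c=cam("wrist")
p=plate(c,"green",(200,100,440,330),11); print(p)
h=cv2.cvtColor(c[3],cv2.COLOR_BGR2HSV)
E
```

```text
t 5.9 pos [528.6 101.4 152.4] tooly deg -98.9 w 68.4 tilt [ 0.014 -0.008 -1.   ]
blue 12805 [560. 154.] [497, 51, 639, 247] z4 [548.4 -84.4 105.3  93.9  12.9] z10 [549.4 -80.9 103.2  92.   12.9] c30 [[556.2 -54.7]]
green 936 [320. 187.] [284, 181, 358, 193] z4 [555.1  95.4  51.6   8.4  81.1] z10 [556.   95.3  50.6   8.2  81.1] c30 [[558.9  95.2]]
green 382 [321. 235.] [310, 224, 332, 246] z4 [521.  100.9  16.1  15.5 -41.3] z10 [522.6 100.7  15.7  15.2 -41.3] c30 [[527.8  99.8]]
green 96 [350. 276.] [340, 266, 355, 281] z4 [486.1  83.7  16.    7.1 -51.6] z10 [488.4  83.8  15.7   6.9 -51.6] c30 [[496.6  84.5]]
green 100 [291. 276.] [287, 268, 301, 281] z4 [492.1 127.6  14.4   6.8  36.6] z10 [494.3 126.8  14.1   6.7  36.6] c30 [[502.2 123.7]]
[524.4 100.5  72.7  50.4  -8.9]
```

View pics/w3.png

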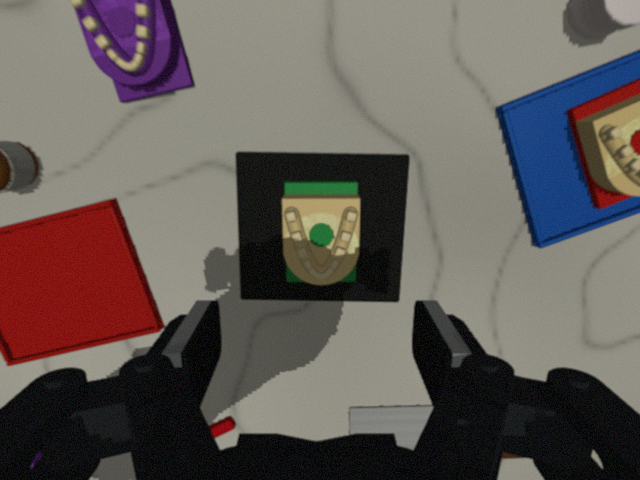

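drive_tool(targets=[[-0.6,15,50,-6,-8],[-0.6,30,100,-6,-16],[-0.6,45,150,-6,-25],[-0.6,55,185,-6,-25],[-0.6,60,197,-6,-25],[-0.6,60,197,-6,-25],[-0.6,60,197,-6,-25],[-0.6,60,197,-6,-25],[-0.6,60,197,-6,-25]])

```text
clock: 6.9
position: [552.3, -103.1, 150.0]
ee_rot: [0.99, 0.14, -0.0, -0.0]
contact_force: [-0.9, 0.4, 0.8]
gripper_width: 68.4
grasp_force: 0.0
```

```bash
python3 look.py w4; python3 - <<'E'
from plate import *
c=cam("wrist")
print(plate(c,"red",(200,100,440,300),11))
E
```

```text
t 6.9 pos [ 552.3 -103.1  150. ] tooly deg -73.9 w 68.4 tilt [-0.001 -0.    -1.   ]
red 895 [320. 178.] [284, 172, 357, 184] z4 [583.4 -97.5  50.1   8.2 -73.9] z10 [584.2 -97.2  49.1   8.1 -73.9] c30 [[586.6 -95.9]]
red 427 [320. 226.] [309, 215, 331, 237] z4 [ 550.6 -106.7   16.1   15.6   16.1] z10 [ 552.1 -106.2   15.8   15.3   16.1] c30 [[ 557.1 -104.5]]
red 99 [289. 268.] [285, 258, 299, 272] z4 [513.9 -93.5  14.7   7.   58.9] z10 [516.1 -93.3  14.4   6.8  58.9] c30 [[524. -93.]]
red 87 [349. 268.] [339, 259, 353, 272] z4 [ 525.8 -136.1   14.2    6.7  -28.8] z10 [ 527.7 -135.    13.9    6.6  -28.8] c30 [[ 534.6 -131.1]]
blue 18189 [310. 214.] [223, 140, 411, 294] z4 [ 552.8 -100.9  127.6  105.6  -77.1] z10 [ 554.2 -100.6  125.   103.4  -77.1] c30 [[563.2 -96.1]]
blue 823 [548. 318.] [512, 309, 583, 327] z4 [ 529.5 -292.6   53.    13.6  -75.9] z10 [ 531.5 -288.3   51.9   13.3  -75.9] c30 [[ 537.9 -273.8]]
blue 211 [553. 365.] [544, 358, 564, 374] z4 [ 493.6 -313.2   16.2   11.8  -46.9] z10 [ 496.2 -308.4   15.9   11.6  -46.9] c30 [[ 505.1 -292.6]]
green 901 [ 31. 140.] [0, 119, 64, 159] z4 [554.5  96.2  43.3   9.8  81.3] z10 [555.9  92.4  42.4   9.6  81.3] c30 [[560.5  80.1]]
green 70 [  2. 182.] [0, 174, 4, 191] z4 [519.6 112.5  12.1   2.7   4.3] z10 [521.7 108.4  11.9   2.6   4.3] c30 [[528.9  95.1]]
green 332 [ 29. 231.] [12, 218, 42, 242] z4 [489.   89.3  25.8  13.3 -49.6] z10 [491.8  85.8  25.3  13.  -49.6] c30 [[501.6  75.5]]
green 7940 [545. 311.] [464, 262, 639, 383] z4 [ 522.6 -293.4  131.3   69.5   89.5] z10 [ 524.6 -289.1  128.6   68.1   89.5] c30 [[ 541.6 -269.3]]
[ 553.7 -105.5   71.7   48.6   15.5]
```

View pics/w4.png

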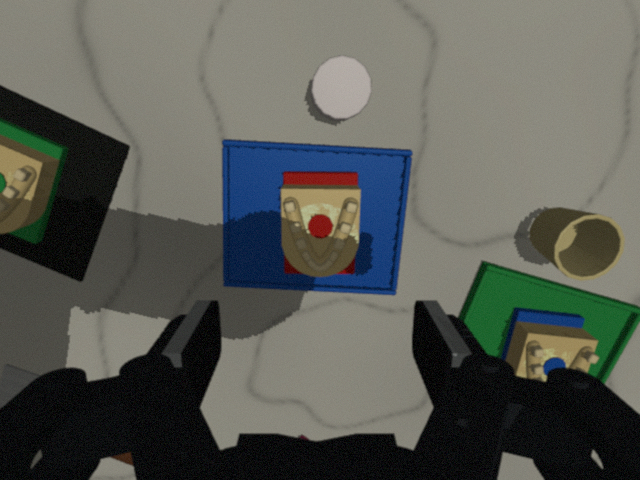

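drive_tool(targets=[[-0.6,0.7,2.7,40,0.5],[-0.6,0.7,2.7,75,0.5],[-0.6,0.7,2.7,100,0.5],[-0.6,0.7,2.7,120,0.5],[-0.6,0.7,2.7,133,0.5],[-0.6,0.7,2.7,140,0.5],[-0.6,0.7,2.7,144,0.5],[-0.6,0.7,2.7,144,0.5],[-0.6,0.7,2.7,144,0.5],[1,0.7,2.7,144,0.5],[1,0.7,2.7,144,0.5],[1,0.7,2.7,144,0.5]])

```text
clock: 8.2
position: [554.8, -106.5, 7.5]
ee_rot: [0.991, 0.135, 0.001, 0.0]
contact_force: [-0.3, 0.7, 5.4]
gripper_width: 49.2
grasp_force: 64.8
```

drive_tool(targets=[[1,0,0,0,0],[1,0,0,0,0],[1,0,0,0,0],[1,0,0,-5,0],[1,0,0,-40,0],[1,0,0,-90,0],[1,0,0,-100,0],[1,0,0,-100,0]])

```text
clock: 9.0
position: [554.9, -106.6, 108.5]
ee_rot: [0.991, 0.135, 0.002, 0.0]
contact_force: [-0.5, -0.1, -3.1]
gripper_width: 48.7
grasp_force: 64.1
```

drive_tool(targets=[[1,8,-45,0,3],[1,16,-93,0,6],[1,25,-142,0,10.5],[1,33,-191,0,10.5],[1,41,-240,0,10.5],[1,49,-289,0,10.5],[1,58,-338,0,10.5],[1,65,-376,0,10.5],[1,69,-400,0,10.5],[1,69,-402,0,10.5],[1,69,-402,0,10.5],[1,69,-402,0,10.5]])

```text
clock: 10.2
position: [512.2, 297.7, 104.8]
ee_rot: [0.999, 0.043, -0.001, 0.001]
contact_force: [-0.2, 0.2, -1.5]
gripper_width: 49.3
grasp_force: 63.9
```

drive_tool(targets=[[1,0,0,0,0],[1,0,0,20,0],[1,0,0,30,0],[1,0,0,30,0],[1,0,0,30,0],[1,0,0,30,0]])

```text
clock: 10.8
position: [513.5, 299.4, 77.1]
ee_rot: [0.999, 0.044, 0.001, -0.0]
contact_force: [-0.0, 0.0, -2.2]
gripper_width: 49.0
grasp_force: 64.0
```

```bash
python3 look.py w5|grep -v -e blue -e green
```

```text
t 10.8 pos [513.5 299.4  77.1] tooly deg -85.0 w 49.0 tilt [ 0.001 -0.001 -1.   ]
red 26447 [315. 216.] [190, 160, 441, 315] z4 [521.3 300.4 128.8  86.4 -85. ] z10 [523.1 300.5 125.3  84.  -85. ] c30 [[541.5 302.1]]
red 1729 [316. 341.] [292, 319, 340, 364] z4 [461.4 294.9  29.   27.7   5.8] z10 [464.8 295.2  28.2  26.9   5.8] c30 [[476.5 296. ]]
```

View pics/w5.png

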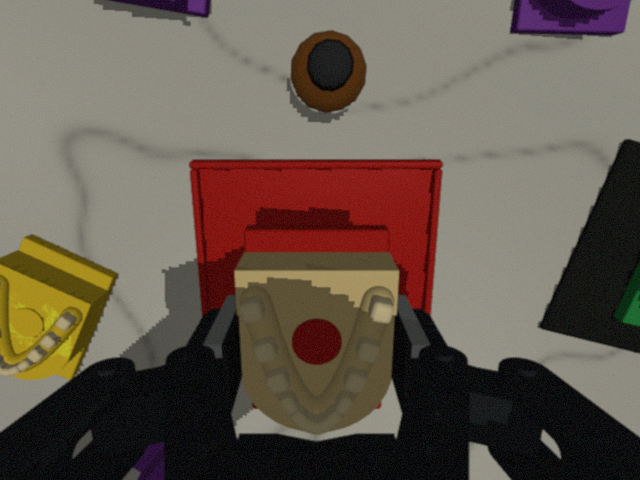

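drive_tool(targets=[[1,0,0,25,0],[1,0,0,45,0],[1,0,0,57,0],[1,0,0,63,0],[1,0,0,66,0],[1,0,0,68,0],[1,0,0,69,0],[1,0,0,69.7,0],[1,0,0,69.7,0],[1,0,0,69.7,0]])

```text
clock: 11.85
position: [513.4, 299.5, 7.5]
ee_rot: [0.999, 0.044, 0.001, -0.0]
contact_force: [-1.2, -0.2, 3.7]
gripper_width: 48.7
grasp_force: 64.4
```

drive_tool(targets=[[-0.6,0,0,0,0],[-0.6,0,0,0,0],[-0.6,0,0,0,0],[-0.6,0,0,0,0],[-0.6,0,0,-40,0],[-0.6,0,0,-90,0],[-0.6,0,0,-140,0],[-0.6,0,0,-144,0],[-0.6,0,0,-144,0],[-0.6,0,0,-144,0],[-0.6,0,0,-144,0]])

```text
clock: 12.95
position: [512.1, 298.4, 148.5]
ee_rot: [0.999, 0.044, -0.002, 0.001]
contact_force: [-0.1, 0.1, -0.0]
gripper_width: 68.3
grasp_force: 0.0
```

```bash
python3 look.py w6|grep -e tooly -e red
```

```text
t 12.95 pos [512.1 298.4 148.5] tooly deg -85.0 w 68.3 tilt [-0.003  0.002 -1.   ]
red 19668 [314. 215.] [219, 146, 409, 292] z4 [511.9 299.6 127.8 105.7 -85.1] z10 [513.5 299.7 125.1 103.5 -85.1] c30 [[523.4 300.5]]
red 433 [314. 226.] [303, 215, 326, 237] z4 [509.5 299.   16.3  16.  -85.1] z10 [511.1 299.1  15.9  15.7 -85.1] c30 [[516.4 299.7]]
red 1009 [393. 406.] [356, 392, 430, 420] z4 [365.6 223.5  60.5  13.1 -69.7] z10 [370.2 225.1  59.2  12.8 -69.7] c30 [[385.3 230.8]]
```

View pics/w6.png

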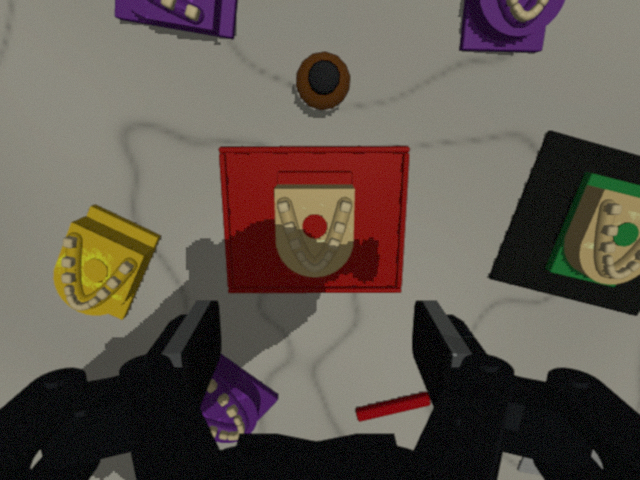

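drive_tool(targets=[[-0.6,-64.4,586.8,0,-4.7],[-0.6,-64.4,586.8,0,-4.7],[-0.6,-64.4,586.8,0,-4.7],[-0.6,-64.4,586.8,0,-4.7],[-0.6,-64.4,586.8,0,-4.7],[-0.6,-64.4,586.8,0,-4.7],[-0.6,-64.4,586.8,0,-4.7],[-0.6,-64.4,586.8,0,-4.7],[-0.6,-64.4,586.8,0,-4.7],[-0.6,-64.4,586.8,0,-4.7],[-0.6,-64.4,586.8,0,-4.7],[-0.6,-64.4,586.8,0,-4.7]])

```text
clock: 14.2
position: [499.0, -293.5, 149.2]
ee_rot: [0.996, 0.084, -0.001, -0.0]
contact_force: [0.9, 0.9, 0.2]
gripper_width: 68.5
grasp_force: 0.0
```

drive_tool(targets=[[-0.6,0,0,0,0],[-0.6,0,0,0,0],[-0.6,0,0,0,0],[-0.6,0,0,0,0],[-0.6,0,0,0,0]])

```text
clock: 14.7
position: [500.3, -289.9, 150.7]
ee_rot: [0.996, 0.086, 0.0, -0.0]
contact_force: [-0.1, 0.2, -0.3]
gripper_width: 68.3
grasp_force: 0.0
```

```bash
python3 look.py w7|grep -v red; python3 - <<'E'
from plate import *
c=cam("wrist")
print(plate(c,"blue",(240,140,400,300),11))
E
```

```text
t 14.7 pos [ 500.3 -289.9  150.7] tooly deg -80.2 w 68.3 tilt [ 0. -0. -1.]
blue 24201 [70. 92.] [0, 0, 153, 179] z4 [ 556.9 -110.4  106.9  105.6  -77.1] z10 [ 557.2 -113.9  104.7  103.4  -77.1] c30 [[ 560.5 -131.5]]
blue 871 [322. 180.] [285, 174, 358, 186] z4 [ 530.7 -288.5   50.5    8.3  -80.2] z10 [ 531.5 -288.3   49.4    8.1  -80.2] c30 [[ 534.5 -287.7]]
blue 413 [322. 228.] [311, 217, 333, 239] z4 [ 497.  -294.8   16.2   15.7    9.8] z10 [ 498.5 -294.5   15.8   15.4    9.8] c30 [[ 503.8 -293.1]]
blue 103 [291. 269.] [287, 259, 301, 274] z4 [ 462.1 -277.4   15.4    7.3   50.6] z10 [ 464.4 -277.4   15.1    7.1   50.6] c30 [[ 472.2 -277.9]]
blue 88 [351. 270.] [340, 261, 355, 274] z4 [ 468.7 -321.1   14.8    7.   -37.1] z10 [ 470.8 -320.2   14.5    6.9  -37.1] c30 [[ 478.6 -317.1]]
green 17187 [319. 204.] [222, 125, 424, 298] z4 [ 504.6 -291.3  127.2  105.4   89.5] z10 [ 506.  -291.1  124.5  103.3   89.5] c30 [[ 518.8 -288.8]]
[ 500.4 -293.8   71.5   49.3    9.8]
```

View pics/w7.png

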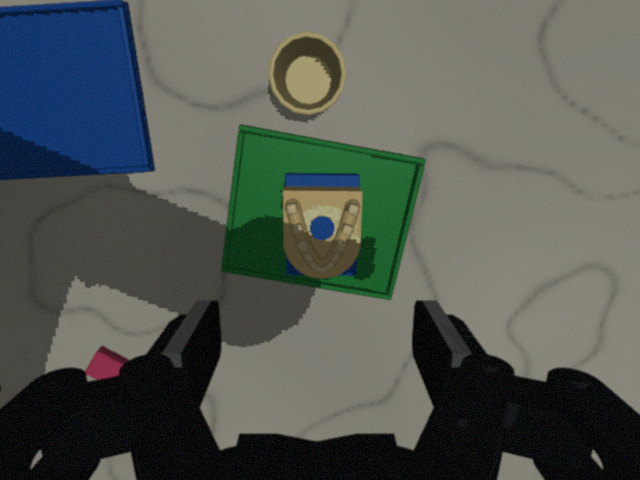

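drive_tool(targets=[[-0.6,-0.6,3.9,40,0],[-0.6,-0.6,3.9,75,0],[-0.6,-0.6,3.9,100,0],[-0.6,-0.6,3.9,120,0],[-0.6,-0.6,3.9,133,0],[-0.6,-0.6,3.9,140,0],[-0.6,-0.6,3.9,144,0],[-0.6,-0.6,3.9,144,0],[-0.6,-0.6,3.9,144,0],[1,-0.6,3.9,144,0],[1,-0.6,3.9,144,0],[1,-0.6,3.9,144,0]])

```text
clock: 16.0
position: [500.9, -295.2, 7.8]
ee_rot: [0.996, 0.085, 0.001, 0.0]
contact_force: [-0.5, 0.3, 4.9]
gripper_width: 48.8
grasp_force: 64.6
```

drive_tool(targets=[[1,0,0,0,0],[1,0,0,0,0],[1,0,0,0,0],[1,0,0,-5,0],[1,0,0,-40,0],[1,0,0,-90,0],[1,0,0,-100,0],[1,0,0,-100,0],[1,0,0,-100,0]])

```text
clock: 16.9
position: [498.8, -294.4, 105.4]
ee_rot: [0.996, 0.084, -0.001, -0.001]
contact_force: [-0.2, 0.8, -0.5]
gripper_width: 49.0
grasp_force: 64.0
```

drive_tool(targets=[[1,20,-40,0,-3],[1,40,-84,0,-3],[1,60,-128,0,-3],[1,77,-165,0,-3],[1,84,-180,0,-3],[1,86,-182,0,-3],[1,86,-182,15,-3],[1,86,-182,30,-3],[1,86,-182,30,-3],[1,86,-182,30,-3],[1,86,-182,30,-3],[1,86,-182,30,-3]])

```text
clock: 18.1
position: [554.5, -101.5, 77.3]
ee_rot: [0.994, 0.11, 0.001, 0.0]
contact_force: [-0.0, -0.2, -2.1]
gripper_width: 48.9
grasp_force: 63.9
```

```bash
python3 look.py w8|grep -e blue -e tooly
```

```text
t 18.1 pos [ 554.5 -101.5   77.3] tooly deg -77.3 w 48.9 tilt [ 0.001  0.    -1.   ]
blue 26098 [313. 215.] [188, 159, 439, 315] z4 [562.3 -98.8 128.8  86.5 -76.9] z10 [564.  -98.4 125.3  84.1 -76.9] c30 [[581.9 -94.3]]
blue 1714 [316. 339.] [292, 317, 340, 361] z4 [ 504.9 -112.7   28.3   27.7   12.6] z10 [ 508.2 -112.    27.5   26.9   12.6] c30 [[ 519.4 -109.6]]
```

drive_tool(targets=[[1,-0.5,-1,25,-0.3],[1,-0.5,-1,45,-0.3],[1,-0.5,-1,57,-0.3],[1,-0.5,-1,63,-0.3],[1,-0.5,-1,66,-0.3],[1,-0.5,-1,68,-0.3],[1,-0.5,-1,69,-0.3],[1,-0.5,-1,69.7,-0.3],[1,-0.5,-1,69.7,-0.3],[1,-0.5,-1,69.7,-0.3]])

```text
clock: 19.15
position: [553.9, -100.2, 7.8]
ee_rot: [0.994, 0.113, 0.001, 0.0]
contact_force: [-1.3, 1.7, 4.5]
gripper_width: 49.0
grasp_force: 64.3
```

drive_tool(targets=[[-0.6,0,0,0,0],[-0.6,0,0,0,0],[-0.6,0,0,0,0],[-0.6,0,0,0,0],[-0.6,0,0,-40,0],[-0.6,0,0,-90,0],[-0.6,0,0,-140,0],[-0.6,0,0,-144,0],[-0.6,0,0,-144,0],[-0.6,0,0,-144,0],[-0.6,0,0,-144,0]])

```text
clock: 20.25
position: [552.2, -100.2, 148.9]
ee_rot: [0.994, 0.113, -0.002, -0.0]
contact_force: [0.0, -0.2, -0.4]
gripper_width: 67.8
grasp_force: 0.0
```

```bash
python3 look.py w9|grep -e tooly -e blue
```

```text
t 20.25 pos [ 552.2 -100.2  148.9] tooly deg -77.0 w 67.8 tilt [-0.004 -0.001 -1.   ]
blue 19419 [317. 214.] [223, 145, 412, 291] z4 [ 552.9 -100.9  127.8  105.7  -77.1] z10 [ 554.4 -100.6  125.1  103.5  -77.1] c30 [[564.2 -98.5]]
blue 425 [317. 224.] [305, 213, 328, 235] z4 [ 551.1 -100.8   16.3   16.   -77. ] z10 [ 552.6 -100.5   15.9   15.7  -77. ] c30 [[557.5 -99.5]]
```

View pics/w9.png

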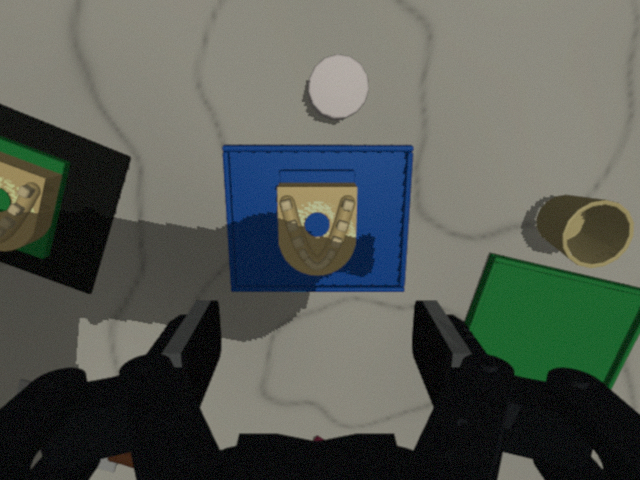

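drive_tool(targets=[[-0.6,4,-48,0,7],[-0.6,8,-96,0,14],[-0.6,13,-145,0,22],[-0.6,16,-185,0,22],[-0.6,17.5,-202,0,22],[-0.6,17.5,-202,0,22],[-0.6,17.5,-202,0,22],[-0.6,17.5,-202,0,22],[-0.6,17.5,-202,0,22],[-0.6,17.5,-202,0,22]])

```text
clock: 21.3
position: [525.1, 99.7, 150.8]
ee_rot: [0.997, -0.079, -0.0, 0.0]
contact_force: [-0.4, 0.0, -0.5]
gripper_width: 68.3
grasp_force: 0.0
```

```bash
python3 look.py w10|grep tooly; python3 - <<'E'
from plate import *
c=cam("wrist")
print(plate(c,"green",(240,140,400,300),11))
E
```

```text
t 21.3 pos [525.1  99.7 150.8] tooly deg -99.1 w 68.3 tilt [-0.  0. -1.]
[525.  100.6  72.2  50.6  -9.1]
```

drive_tool(targets=[[-0.6,0,-0.9,40,0],[-0.6,0,-0.9,75,0],[-0.6,0,-0.9,100,0],[-0.6,0,-0.9,120,0],[-0.6,0,-0.9,133,0],[-0.6,0,-0.9,140,0],[-0.6,0,-0.9,144,0],[-0.6,0,-0.9,144,0],[-0.6,0,-0.9,144,0],[1,0,-0.9,144,0],[1,0,-0.9,144,0],[1,0,-0.9,144,0]])

```text
clock: 22.6
position: [525.9, 101.8, 8.0]
ee_rot: [0.997, -0.078, 0.001, -0.0]
contact_force: [-0.7, -0.1, 5.8]
gripper_width: 48.9
grasp_force: 64.6
```

drive_tool(targets=[[1,0,0,0,0],[1,0,0,0,0],[1,0,0,0,0],[1,0,0,-5,0],[1,0,0,-40,0],[1,0,0,-90,0],[1,0,0,-100,0],[1,0,0,-100,0],[1,0,0,-100,0]])

```text
clock: 23.5
position: [524.0, 101.1, 105.8]
ee_rot: [0.997, -0.079, -0.001, 0.0]
contact_force: [-0.8, -0.8, -2.1]
gripper_width: 48.7
grasp_force: 63.9
```

drive_tool(targets=[[1,5,45,0,-3],[1,10,94,0,-6],[1,16,143,0,-8.5],[1,21,192,0,-8.5],[1,26,241,0,-8.5],[1,32,290,0,-8.5],[1,37,339,0,-8.5],[1,41,373,0,-8.5],[1,43,391,0,-8.5],[1,43,391,0,-8.5],[1,43,391,0,-8.5],[1,43,391,0,-8.5]])

```text
clock: 24.7
position: [505.9, -290.4, 105.7]
ee_rot: [1.0, -0.004, -0.001, -0.0]
contact_force: [-0.6, -0.3, -0.8]
gripper_width: 48.9
grasp_force: 63.8
```

drive_tool(targets=[[1,0,0,0,0],[1,0,0,20,0],[1,0,0,30,0],[1,0,0,30,0],[1,0,0,30,0],[1,0,0,30,0]])

```text
clock: 25.3
position: [507.1, -291.5, 77.7]
ee_rot: [1.0, -0.004, 0.001, 0.0]
contact_force: [-0.6, -0.0, -1.7]
gripper_width: 48.7
grasp_force: 63.8
```

```bash
python3 look.py w11|grep -e green -e tooly
```

```text
t 25.3 pos [ 507.1 -291.5   77.7] tooly deg -90.5 w 48.7 tilt [ 0.001  0.001 -1.   ]
green 25162 [315. 216.] [191, 162, 441, 314] z4 [ 514.6 -291.2  128.5   85.    89.5] z10 [ 516.4 -291.2  125.    82.7   89.5] c30 [[ 535.  -291.3]]
green 1658 [316. 341.] [292, 319, 340, 363] z4 [ 454.8 -290.9   28.4   27.7   -0.5] z10 [ 458.2 -290.9   27.6   26.9   -0.5] c30 [[ 469.9 -291.1]]
```

drive_tool(targets=[[1,-1.2,-0.2,25,0],[1,-1.2,-0.2,45,0],[1,-1.2,-0.2,57,0],[1,-1.2,-0.2,63,0],[1,-1.2,-0.2,66,0],[1,-1.2,-0.2,68,0],[1,-1.2,-0.2,69,0],[1,-1.2,-0.2,69.7,0],[1,-1.2,-0.2,69.7,0],[1,-1.2,-0.2,69.7,0]])

```text
clock: 26.35
position: [505.8, -291.4, 8.0]
ee_rot: [1.0, -0.004, 0.001, 0.0]
contact_force: [-0.0, 0.2, 3.1]
gripper_width: 49.0
grasp_force: 64.1
```

drive_tool(targets=[[-0.6,0,0,0,0],[-0.6,0,0,0,0],[-0.6,0,0,0,0],[-0.6,0,0,0,0],[-0.6,0,0,-40,0],[-0.6,0,0,-90,0],[-0.6,0,0,-140,0],[-0.6,0,0,-144,0],[-0.6,0,0,-144,0],[-0.6,0,0,-144,0],[-0.6,0,0,-144,0]])

```text
clock: 27.45
position: [504.1, -290.9, 149.1]
ee_rot: [1.0, -0.004, -0.002, -0.001]
contact_force: [-0.7, -0.3, 0.3]
gripper_width: 68.5
grasp_force: 0.0
```

```bash
python3 look.py w12|grep -e tooly -e green; python3 -c "
from h import *
cv2.imwrite('pics/scene1.png',arm.get_image('scene'))"
```

```text
t 27.45 pos [ 504.1 -290.9  149.1] tooly deg -90.5 w 68.5 tilt [-0.004 -0.001 -1.   ]
green 17856 [319. 209.] [223, 146, 411, 291] z4 [ 504.3 -291.1  127.3  105.1   89.4] z10 [ 505.8 -291.1  124.7  102.9   89.4] c30 [[ 519.1 -292.4]]
green 416 [317. 225.] [306, 214, 328, 237] z4 [ 501.8 -290.9   16.2   15.9  -26. ] z10 [ 503.4 -291.    15.9   15.6  -26. ] c30 [[ 508.7 -291.1]]
```

View pics/w12.png

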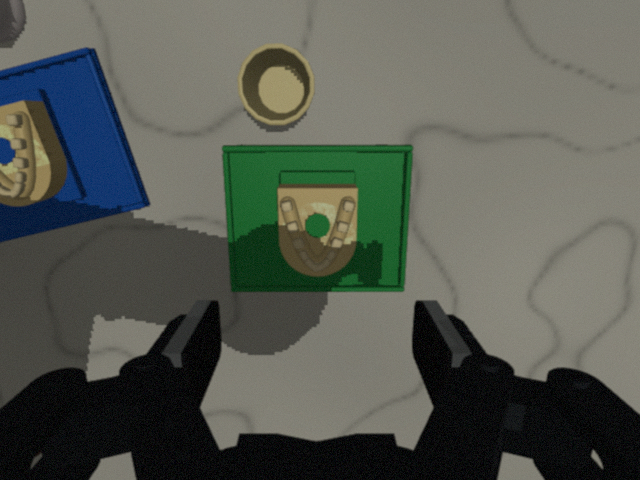

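View pics/scene1.png

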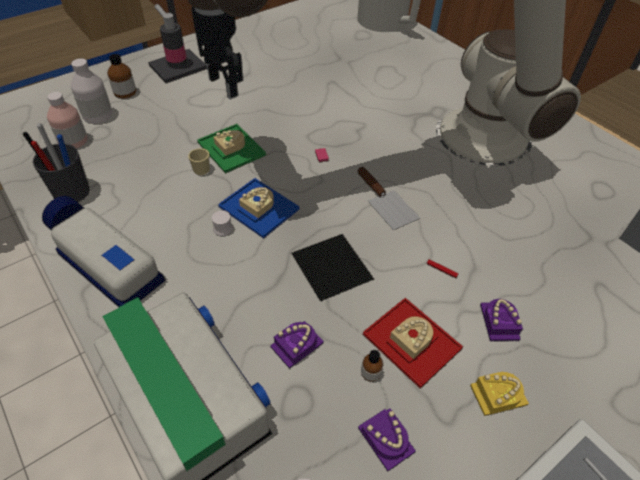

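All three casts sit centred and aligned in the trays of their own colour. The mat is empty and the bottle (372,366), jar (222,223) and cup (200,161) have not moved.

```bash
python3 -c "
from bench import arm
print(arm.job_done())"
```

```text
the job is handed in; nothing more can be done
None
```

The job is handed in: each cast is upright in the tray of its own colour, within about 1 mm of centre and lined up by my camera measurements, after about 27 s of robot time; no verdict came back from the hand-in.

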